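Gauge the depth of a leaning thermowell and set the rule to the reading

TASK

Gauge how deep the leaning thermowell is: take the blue-handled depth rod from its stand, lower it into the well until it bottoms, without letting it drop in, and leave it there. Then pull the green-handled rule up until the upper edge of its red arm is level with the top end of the rod, to within 4 mm, and let go, so that the rule keeps the reading. Do not knock the dropper bottle, beaker, tape roll or timer out of place.

Things in the scene. Friction and masses are not known exactly. Their poses are not given: they have to be found in the camera images.
- rod: Depth rod, 180 mm long: steel shaft 15 mm in diameter with a short tapered tip, and for its top 60 mm a blue round handle 20 mm in diameter with a flat top. 140 g, nominally. Origin at the tip, z along the rod towards the handle. It starts standing upright in its stand.
- rod_top (a point): Centre of the flat top of the rod's handle, 180 mm from its tip.
- rod_stand: Fixed grey block 60 x 60 x 45 mm on a 90 mm square foot plate, with one vertical hole 17 mm wide and 40 mm deep in the middle of its top, where the rod stands with its tip 5 mm above the table. Origin at the centre of the underside, z up.
- fixture: Fixed grey base plate, 190 x 170 x 12 mm, that carries the thermowell and, 70 mm to the left of it seen from the robot, the sleeve of the rule. Origin on the underside, z up; the plate reaches from 75 mm in front of it (-x) to 115 mm behind it. The well leans towards -x of this frame (towards the robot).
- well: Steel thermowell, head 44 mm square, open round bore 18.5 mm in diameter with a 3 mm chamfer, leaning 30 degrees from vertical. Origin at the centre of the mouth, 142 mm above the table; z is the bore's axis, out of the bore; y points to the rule, 70 mm away. The aluminium plate behind well and rule (22 mm from the axis, towards +x) stays below the mouth.
- bore_floor: Hidden flat floor of the bore, which stands 70 to 100 mm below the mouth, so that the bottomed rod stands 80 to 110 mm out of the mouth. Origin at the centre of the floor, z out of the bore, as the well's. The robot cannot move it.
- rule_edge (a point): Point on the upper edge of the rule's red arm, 20 mm from the bore's axis. The arm (10 x 4 mm) sits at the lower end of the green handle and points to the bore's axis (well -y); it ends 16 mm from the axis and so passes beside the rod without touching it. Axes as the well's; the rule slides along well z.
- rule_grip (a point): Where to grip the rule's green handle: on its centre line, 50 mm from rule_edge along well y and 32 mm beyond it along well z. The handle is 14 mm (well x) by 22 mm (well y) and 52 mm long, pointing out along well z; it ends 24 mm beyond this point. Nothing of the fixture stands above it.
- rule (a joint): Travel of the rule along well z, in m: 0 fully down, when the arm's upper edge is 25 mm beyond the plane of the well's mouth, up to 0.095 fully out. It starts between 0 and 0.02, slides with about 3 N of friction and stays where it is left.
- dropper: Bystander: brown dropper bottle, 39 x 39 x 112 mm, standing loose. Origin at the centre of its underside.
- beaker: Bystander: small clear beaker, 46 x 52 x 60 mm, standing loose. Origin at the centre of its underside.
- tape: Bystander: roll of white tape, 66 x 66 x 19 mm, lying loose. Origin at the centre of its underside.
- timer: Bystander: white bench timer, 58 x 62 x 18 mm, lying loose. Origin at the centre of its underside.
Things that resemble listed ones, but are neither listed nor needed, are in the scene too. What is meant by the rod is not pink, and is the smaller of those in its own colour.

How it is judged:
On the way, in this order (a step that is already met when the one before it is completed fails the run):
1. the rod has bottomed in the well (horizontal distance between rod and bore_floor below 0.005 m and z of rod in the frame of bore_floor between -0.004 and 0.003 m and angle between the z axis of rod and the z axis of well, either way round below 0.1 rad), for 0.2 s.
2. the arm of the rule is level with the top of the bottomed rod (all of step 1 and z of rod_top in the frame of rule_edge between -0.004 and 0.004 m), for 0.2 s.
At the end, for the whole second after the job is handed in: The rod stands in the well with its tip on the bore's floor (within 3 mm), in line with the bore, released and at rest; the upper edge of the rule's red arm is level with the rod's top, within 4 mm along the bore's axis, and the rule is at rest (all of step 2 and linear speed of rod below 0.02 m/s and velocity of joint rule between -0.005 and 0.005 m/s); the robot touches nothing.
It fails at once if the rod dropped or was rammed into the well (its tip inside the bore while it moved faster than 0.35 m/s) (x of rod in the frame of well between -0.009 and 0.009 m and y of rod in the frame of well between -0.009 and 0.009 m and z of rod in the frame of well below -0.005 m and linear speed of rod above 0.35 m/s).
It fails at once if the brown dropper bottle was moved more than 30 mm (distance of dropper from where it was at the start of the episode above 0.03 m).
It fails at once if the small clear beaker was moved more than 30 mm (distance of beaker from where it was at the start of the episode above 0.03 m).
It fails at once if the roll of white tape was moved more than 30 mm (distance of tape from where it was at the start of the episode above 0.03 m).
It fails at once if the white bench timer was moved more than 30 mm (distance of timer from where it was at the start of the episode above 0.03 m).
It also fails if it takes over 59 s, if anything falls off the work surface, if the arm or the gripper's body presses on something with over 40 N, if the wrist force passes 120 N, or if a joint passes its speed limit or range.

ROBOT

A 6-joint arm with a two-finger parallel gripper is mounted at the origin on a cart in front of the work surface, level with it; the furniture and walls round the work are solid. World frame = base frame: x ahead of the robot, y to its left, z up, the work surface at z = 0. Lengths are in m, angles in rad, forces in N, time in s.
With the tool pointing down it reaches from about 0.275 to 0.85 m from the base axis. Payload 19 kg.
Tool frame: the origin (TCP) lies on the front face of the gripper's body, between the roots of the fingers; the fingertips stand 73 mm ahead of it and the grasp point (between the pads) lies 54 mm ahead of it; z points along the fingers, y is the direction in which the jaws open and shut (so a half turn about z gives the same grasp; the last joint's range is limited). The gripper opens to 85 mm and grips with 20 to 120 N. Pads are 22 mm wide; open, the fingers measure 114 mm over their backs; the gripper's body (76 mm by 85 mm) begins 54 mm behind the grasp point. The pads swing forward as they close: fully open they stand 13 mm farther back than shut.
Start: joints at [-1.417, 0.15, 1.437, -0, 1.554, -0.134], TCP at [0.163, -0.551, 0.304] pointing down, gripper open.
Joint ranges: [-2.8, 2.8], [-0.68, 2.1], [0.12, 2.68], [-1.39, 4.53], [0.16, 2.79], [-2.81, 2.81]. Speed limits (rad/s): [1.89, 1.89, 2.22, 3.01, 3.01, 3.01].

INTERFACE

Orientations are given as a unit quaternion [w, x, y, z].
In Python, from cell import arm gives the robot as it stands. The module is installed in compiled form; this text tells all that it offers.
- The arm moves only by the tool apply_moves, never from a script. Its argument "deltas" is one flat list of numbers, 7 for each row, row after row: the shift along the tool's x, y, z in mm, then the turn, a rotation vector about the tool's x, y, z in rad, then the finger opening in mm, from 0 to 85.4. In form: [tx, ty, tz, ax, ay, az, jaw, tx, ty, tz, ax, ay, az, jaw, ...]. A call has 1 to 8 rows; each row shifts and turns the pose as measured when the row begins, along the tool's axes as they then stand; what a row does not reach is not made up. A row lasts 1/10 s, in which the tool goes at most 50 mm and 8.59 degrees, less where a joint would pass 70% of its speed; a pose out of reach is approached as far as the arm can. A call is refused whole if a number of a shift passes 50 or a number of a turn 0.15, either way. A call with a gripper value outside its range is refused whole. The fingers move at their own pace and stop on an object; the grip force is fixed at half the most. Time passes only in rows, so rows that do not move let the fingers close. It gives the time, the measured TCP pose, the force and the opening at its end, in the units of the state.
- arm.get_obs(): the state, without advancing time (a new reading comes with each control period).
- arm.get_image(name): name is "scene" or "top" or "wrist"; returns a dict with "pixels" (384x512x3 uint8, blue, green, red), "fx", "fy", "cx", "cy" (pixels), "xyz" and "rotation" of the camera in the world. Camera axes: x right, y down, z forward; pixel columns grow to the right and rows downward; lengths in m; the calibration is good to about 2 mm. A picture is of the moment at which its call begins. There is no depth.
- arm.job_done(): hands the job in, once; it reports no verdict.
The state is a dict: "t": time; "qpos": joint angles; "qd": joint speeds; "joint_efforts": joint torques, N m; "tool_pos": TCP position; "tcp_rot": TCP orientation; "ft_force": force on the tool from outside, world axes, zero at the start; "wrist_torque": the same for the moment, N m; "width": opening from 0.0 (shut) to 1.0 (fully open).
Only numpy, scipy, OpenCV 4.12 (cv2) and the standard library are available. Lean on these libraries where they do the work, as an engineer would, in place of code of your own. Each camera call takes 0.05 s, during which the arm holds its last target.

## Working session

There is one attempt and no reset: what is moved stays moved. The work goes in short steps, Python scripts to look and compute and a tool call to move; the robot and the scene stay as the last step left them, time stands still between calls to the robot, and variables do not carry over. Pictures are saved under pics/ and viewed, and the job is handed in when it is done.

Besides the shell and the picture viewer there is one more tool, called after "Emit:" as name(argument=value, ...) on one line, values as JSON. apply_moves: Moves the arm, as the interface text tells. Its arguments: {"type":"object","properties":{"deltas":{"type":"array"}},"required":["deltas"]}

```bash
mkdir -p pics; cat > h.py <<'E'
import numpy as np, cv2, json
from cell import arm
def snap(n,tag):
    d=arm.get_image(n); cv2.imwrite(f'pics/{tag}.png',d['pixels'])
    np.savez(f'pics/{tag}.npz',**{k:np.array(v) for k,v in d.items()})
    return d
def load(tag): return dict(np.load(f'pics/{tag}.npz'))
def R(d):
    r=np.array(d['rotation'],float)
    if r.shape==(3,3): return r
    from scipy.spatial.transform import Rotation as Ro
    return Ro.from_quat([r[1],r[2],r[3],r[0]]).as_matrix()
def ray(d,u,v):
    a=R(d)@np.array([(u-d['cx'])/d['fx'],(v-d['cy'])/d['fy'],1.]); return np.array(d['xyz'],float),a/np.linalg.norm(a)
def onz(d,u,v,z):
    o,a=ray(d,u,v); return o+a*(z-o[2])/a[2]
def tri(l):
    A=np.zeros((3,3));b=np.zeros(3)
    for d,u,v in l:
        o,a=ray(d,u,v);P=np.eye(3)-np.outer(a,a);A+=P;b+=P@o
    x=np.linalg.solve(A,b); return x,[np.linalg.norm(np.cross(x-ray(d,u,v)[0],ray(d,u,v)[1])) for d,u,v in l]
def proj(d,p):
    c=R(d).T@(np.array(p)-d['xyz']); return c[0]/c[2]*d['fx']+d['cx'],c[1]/c[2]*d['fy']+d['cy']
E
python3 - <<'E'
from h import *
print(arm.get_obs())
for n in ['scene','top','wrist']:
    d=snap(n,n+'0'); print(n,d['fx'],d['cx'],d['cy'],d['xyz'],d['rotation'])
E
```

```text
{'t': 0.0, 'qpos': array([-1.41699589e+00,  1.50970920e-01,  1.43798375e+00, -2.21558506e-05,
        1.55381812e+00, -1.34010705e-01]), 'qd': array([-0.00101889, -0.00134232, -0.00031386,  0.00014   , -0.00098091,
        0.00131108]), 'joint_efforts': array([-3.20722436e-03, -7.13045526e+01, -5.70873535e+01, -6.10493735e-04,
        8.78841500e-03, -2.96330666e-05]), 'tool_pos': array([ 0.16316238, -0.55120639,  0.30330754]), 'tcp_rot': array([-5.89933648e-04,  9.89663250e-01,  1.43409565e-01, -1.69142613e-05]), 'ft_force': array([-0.59067418,  0.49628935, -0.83736571]), 'wrist_torque': array([-0.01926602, -0.04409667, -0.01316128]), 'width': 0.9993717885715868}
scene 412.68408454195105 250.57889850730032 185.86416018494714 [ 0.82549674 -0.4936926   1.03271645] [-0.26320378  0.92931039  0.24777628 -0.07558364]
top 395.46317370570927 256.46927377354956 193.6769456406149 [ 0.42597692 -0.00550999  1.49053443] [ 0.03185332 -0.70458785  0.70809235 -0.03386057]
wrist 282.60928466453413 256.8139819029958 187.0151030388057 [ 0.23693557 -0.52871872  0.37391027] [ 0.12129453  0.79205961 -0.59123561 -0.09148586]
```

View pics/scene0.png

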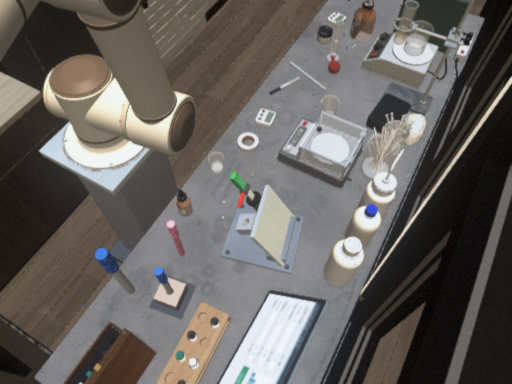

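View pics/top0.png

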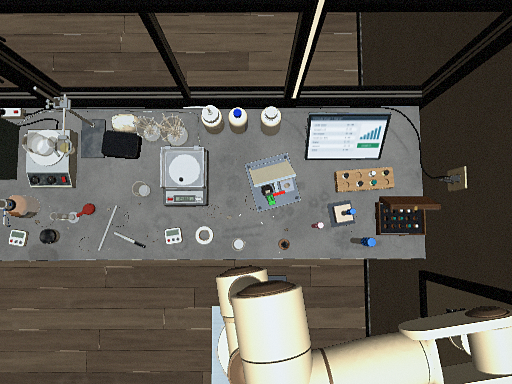

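View pics/wrist0.png

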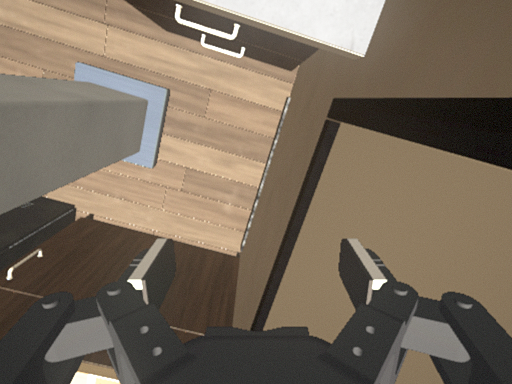

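```bash
python3 - <<'E'
from h import *
d=load('top0')['pixels']; c=d[140:260,230:400]; cv2.imwrite('pics/topz.png',cv2.resize(c,None,fx=4.6,fy=4.6,interpolation=cv2.INTER_CUBIC))
d=load('scene0')['pixels']; c=d[160:330,90:320]; cv2.imwrite('pics/scz.png',cv2.resize(c,None,fx=3.4,fy=3.4,interpolation=cv2.INTER_CUBIC))
E
```

```text
(no output)
```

View pics/topz.png

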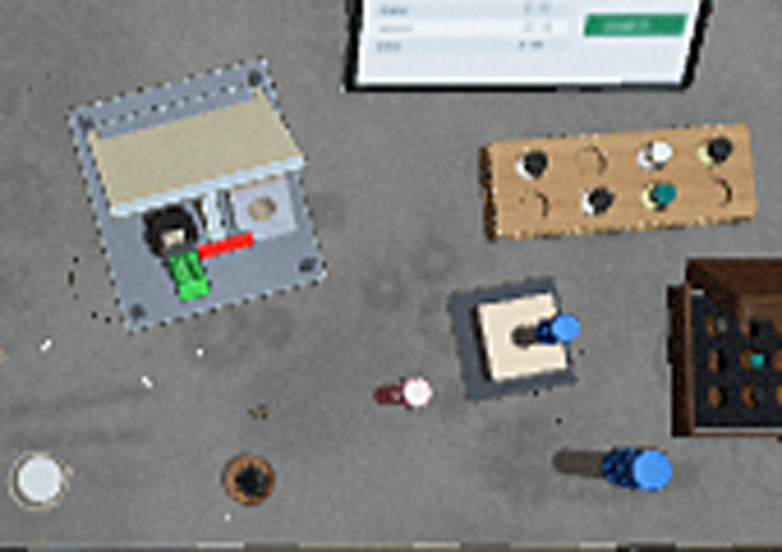

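View pics/scz.png

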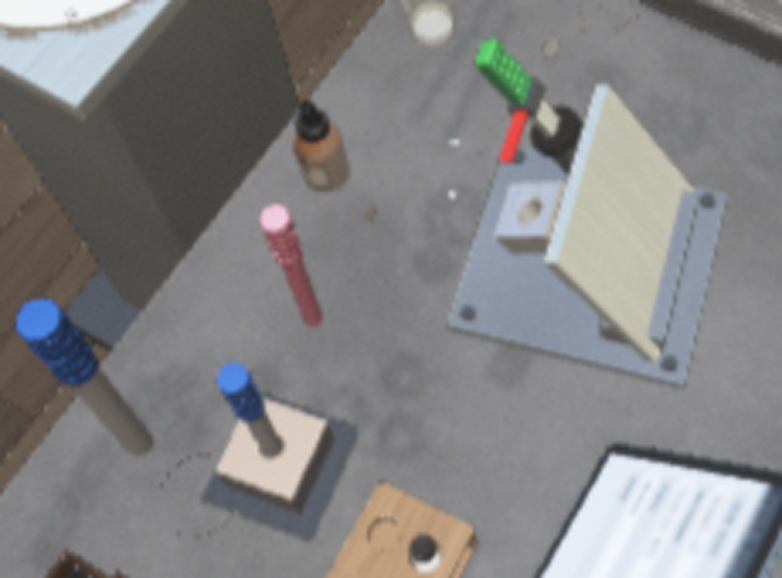

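```bash
python3 - <<'E'
from h import *
t=load('top0');s=load('scene0')
T=lambda u,v:(t,230+(u+.5)/4.6-.5,140+(v+.5)/4.6-.5)
S=lambda u,v:(s,90+(u+.5)/3.4-.5,160+(v+.5)/3.4-.5)
print('rodtop',onz(*T(565,328),.185),onz(*S(235,374),.185),tri([T(565,328),S(235,374)]))
print('stand',np.mean([onz(*T(*p),.045) for p in [(478,305),(550,292),(570,368),(492,384)]],0),np.mean([onz(*S(*p),.045) for p in [(217,472),(254,404),(332,437),(293,503)]],0))
print('mouth',tri([T(262,208),S(530,210)]),onz(*T(262,208),.142),onz(*S(530,210),.142))
pl=[onz(*T(*p),.012) for p in [(68,108),(265,58),(327,275),(132,330)]]
for p in pl: print('plate',p)
for p in [(725,193),(686,384),(449,326)]: print('plate S',onz(*S(*p),.012))
print('arm tip',tri([T(252,238),S(510,160)]), 'arm root',tri([T(200,250),S(518,113)]))
print('handle top',tri([T(195,296),S(488,52)]))
for n,p in [('pink',(418,392)),('bigblue',(652,470))]: print(n,onz(*T(*p),.15))
print('drop',onz(*T(248,480),.1),'beaker',onz(*T(40,480),.03))
E
```

```text
rodtop [ 0.48895625 -0.32633358  0.185     ] [ 0.48975426 -0.32456914  0.185     ] (array([ 0.48952451, -0.32539763,  0.18613145]), [np.float64(0.0008969198320003389), np.float64(0.0008969198320002297)])
stand [ 0.4885862  -0.32672965  0.045     ] [ 0.49429952 -0.33067996  0.045     ]
mouth (array([ 0.5815604 , -0.1133097 ,  0.14159204]), [np.float64(0.00024980421087918093), np.float64(0.00024980421087935555)]) [ 0.58171237 -0.11312587  0.142     ] [ 0.58147725 -0.11364047  0.142     ]
plate [0.68022978 0.0350246  0.012     ]
plate [ 0.72118291 -0.12748649  0.012     ]
plate [ 0.54148845 -0.17584572  0.012     ]
plate [ 0.49742056 -0.01658747  0.012     ]
plate S [0.67640489 0.03424493 0.012     ]
plate S [ 0.72272167 -0.12643863  0.012     ]
plate S [ 0.54213308 -0.17597142  0.012     ]
arm tip (array([ 0.55732966, -0.10196821,  0.17476553]), [np.float64(0.0016541581739972812), np.float64(0.0016541581739972233)]) arm root (array([ 0.54604247, -0.06582872,  0.17758733]), [np.float64(0.001426819536431017), np.float64(0.0014268195364311278)])
handle top (array([ 0.51328068, -0.057492  ,  0.21965686]), [np.float64(0.0029093191283891253), np.float64(0.0029093191283890755)])
pink [ 0.44413192 -0.22551905  0.15      ]
bigblue [ 0.38631855 -0.39581572  0.15      ]
drop [ 0.37888637 -0.10332769  0.1       ] beaker [0.37737283 0.05751401 0.03      ]
```

```bash
cat >> h.py <<'E'
from scipy.spatial.transform import Rotation as Ro
PSI=np.radians(15.3)
c_,s_=np.cos(PSI),np.sin(PSI)
WA=np.array([-.5*c_,-.5*s_,np.sqrt(.75)]); WY=np.array([-s_,c_,0]); WX=np.cross(WY,WA)
M=np.array([.5816,-.1133,.142])
RW=np.column_stack([WY,WX,-WA])
RD=np.column_stack([WY,[c_,s_,0],[0,0,-1]])
def pose():
    o=arm.get_obs(); q=o['tcp_rot']; return o,np.array(o['tool_pos']),Ro.from_quat([q[1],q[2],q[3],q[0]])
def plan(P,Rt,jaw,n=None,stepmm=45):
    o,p,r=pose(); Rt=Ro.from_matrix(Rt)
    rv=(r.inv()*Rt).as_rotvec(); k=max(int(np.ceil(np.linalg.norm(P-p)*1e3/stepmm)),int(np.ceil(np.linalg.norm(rv)/.14)),n or 1)
    print('t',o['t'],'err mm',r.inv().apply(P-p)*1e3,'rv',rv,'rows',k)
    for i in range(k):
        sh=r.inv().apply((P-p)/(k-i))*1e3; d=(r.inv()*Rt).as_rotvec()/(k-i)
        sh=np.round(sh,1); d=np.round(d,3)
        p=p+r.apply(sh/1e3); r=r*Ro.from_rotvec(d)
        print(', '.join('%g'%v for v in [*sh,*d,jaw])+',')
E
python3 - <<'E'
from h import *
t=load('top0');s=load('scene0')
T=lambda u,v:(t,230+(u+.5)/4.6-.5,140+(v+.5)/4.6-.5)
S=lambda u,v:(s,90+(u+.5)/3.4-.5,160+(v+.5)/3.4-.5)
print(tri([T(652,470),S(42,320)]),tri([T(418,392),S(276,217)]))
plan(np.array([.489,-.3255,.40]),RD,85)
E
```

```text
(array([ 0.38995098, -0.36762888,  0.24304931]), [np.float64(0.001364955246794329), np.float64(0.0013649552467942902)]) (array([ 0.44422756, -0.22018424,  0.17956518]), [np.float64(0.0006883325080653916), np.float64(0.000688332508065416)])
t 0.15 err mm [ 376.51810844 -124.07875727  -96.4111318 ] rv [-6.40940871e-04 -8.48285978e-04 -1.55006013e+00] rows 12
31.4, -10.3, -8, -0, -0, -0.129, 85,
32.4, -6.2, -8, -0, -0, -0.129, 85,
33, -2, -8, -0, -0, -0.129, 85,
33, 2.3, -8, -0, -0, -0.129, 85,
32.4, 6.5, -8.1, -0, -0, -0.129, 85,
31.3, 10.6, -8, -0, -0, -0.129, 85,
29.7, 14.5, -8.1, -0, -0, -0.129, 85,
27.5, 18.2, -8, -0, -0, -0.129, 85,
25, 21.6, -8.1, -0, -0, -0.13, 85,
22, 24.7, -8, -0, -0, -0.129, 85,
18.6, 27.3, -8.1, -0, -0, -0.13, 85,
14.9, 29.5, -8, 0, -0.001, -0.129, 85,
```

Emit:
apply_moves(deltas=[31.4,-10.3,-20,0,0,-0.129,85,32.4,-6.2,-20,0,0,-0.129,85,33,-2,-20,0,0,-0.129,85,33,2.3,-20,0,0,-0.129,85,32.4,6.5,-16,0,0,-0.129,85,31.3,10.6,0,0,0,-0.129,85])

```text
t: 0.75
tool_pos: [0.3276, -0.4349, 0.4008]
tcp_rot: [-0.003, 0.857, 0.515, 0.001]
ft_force: [-0.2, 0.3, 0.7]
width: 0.998
```

```bash
python3 - <<'E'
from h import *
plan(np.array([.489,-.3255,.38]),RD,85)
E
```

```text
t 0.75 err mm [172.26507614  91.33546089  21.24145966] rv [-0.0019577  -0.00564098 -0.75522016] rows 6
28.7, 15.2, 3.5, -0, -0.001, -0.126, 85,
26.6, 18.7, 3.5, -0, -0.001, -0.126, 85,
24, 21.9, 3.5, -0, -0.001, -0.126, 85,
21.1, 24.8, 3.5, -0.001, -0.001, -0.126, 85,
17.8, 27.2, 3.5, -0, -0.001, -0.126, 85,
14.2, 29.2, 3.4, -0.001, -0.001, -0.125, 85,
```

Emit:
apply_moves(deltas=[28.7,15.2,3.5,0,-0.001,-0.126,85,26.6,18.7,3.5,0,-0.001,-0.126,85,24,21.9,3.5,0,-0.001,-0.126,85,21.1,24.8,3.5,-0.001,-0.001,-0.126,85,17.8,27.2,3.5,0,-0.001,-0.126,85,14.2,29.2,3.4,-0.001,-0.001,-0.125,85,0,0,0,0,0,0,85])

```text
t: 1.45
tool_pos: [0.496, -0.3152, 0.3786]
tcp_rot: [-0.0, 0.591, 0.807, 0.0]
ft_force: [0.9, -0.6, 0.0]
width: 0.994
```

```bash
python3 - <<'E'
from h import *
snap('wrist','w1'); snap('scene','s1')
plan(np.array([.489,-.3255,.30]),RD,85)
E
```

```text
t 1.55 err mm [-6.61613703 -7.27497755 79.25812736] rv [-0.00050514  0.00035519  0.03285807] rows 2
-3.3, -3.6, 39.6, -0, 0, 0.016, 85,
-3.4, -3.6, 39.7, -0.001, 0, 0.017, 85,
```

View pics/w1.png

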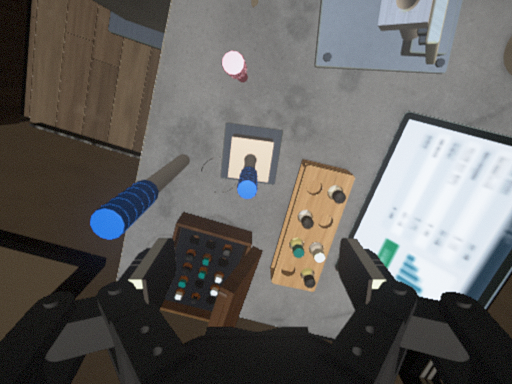

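View pics/s1.png

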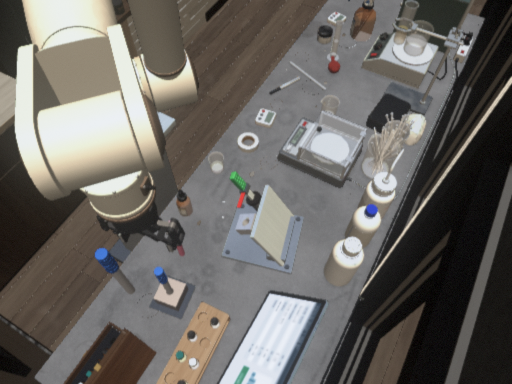

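```bash
python3 - <<'E'
from h import *
w=load('w1');print(w['xyz'],onz(w,247,189,.185),onz(w,250,160,.045),proj(w,[.489,-.3255,.185]))
s=load('s1');print(proj(s,[.496,-.315,.3786]),proj(s,[.489,-.3255,.165]))
print(onz(w,327,57,.012))
E
```

```text
[ 0.47264924 -0.24114372  0.44923755] [ 0.48938497 -0.32513195  0.185     ] [ 0.48942175 -0.32590453  0.045     ] (np.float64(246.51559532544394), np.float64(189.22694415421643))
(np.float64(142.9748838813455), np.float64(227.85307824329527)) (np.float64(160.04940888827718), np.float64(273.06621938116734))
[ 0.55081607 -0.15790404  0.012     ]
```

Emit:
apply_moves(deltas=[-3.3,-3.6,39.6,0,0,0.016,85,-3.4,-3.6,39.7,0,0,0.017,85,0,0,0,0,0,0,85])

```text
t: 1.85
tool_pos: [0.4871, -0.3277, 0.2994]
tcp_rot: [0.001, 0.61, 0.792, -0.001]
ft_force: [-0.6, 0.2, -0.6]
width: 0.995
```

```bash
python3 - <<'E'
from h import *
plan(np.array([.4893,-.3255,.219]),RD,85,n=3)
E
```

```text
t 1.85 err mm [ 1.80631814  2.662736   80.34610152] rv [ 0.00043774  0.00306526 -0.00815882] rows 3
0.6, 0.9, 26.8, 0, 0.001, -0.003, 85,
0.6, 0.9, 26.8, 0, 0.001, -0.003, 85,
0.5, 0.9, 26.7, 0, 0.001, -0.002, 85,
```

Emit:
apply_moves(deltas=[0.6,0.9,26.8,0,0.001,-0.003,85,0.6,0.9,26.8,0,0.001,-0.003,85,0.5,0.9,26.7,0,0.001,-0.002,85,0,0,0,0,0,0,85])

```text
t: 2.25
tool_pos: [0.4883, -0.329, 0.2246]
tcp_rot: [0.003, 0.609, 0.793, -0.0]
ft_force: [-0.0, 0.4, 0.1]
width: 0.991
```

```bash
python3 - <<'E'
from h import *
plan(np.array([.4893,-.3255,.219]),RD,85,n=1)
E
```

```text
t 2.25 err mm [3.18729986 1.8312759  5.58043138] rv [ 0.00343197  0.00538779 -0.0070275 ] rows 1
3.2, 1.8, 5.6, 0.003, 0.005, -0.007, 85,
```

Emit:
apply_moves(deltas=[3.2,1.8,5.6,0.003,0.005,-0.007,85,0,0,0,0,0,0,85])

```text
t: 2.45
tool_pos: [0.4896, -0.3266, 0.223]
tcp_rot: [0.002, 0.607, 0.795, -0.0]
ft_force: [-0.6, -0.2, 0.8]
width: 0.993
```

```bash
python3 - <<'E'
from h import *
plan(np.array([.4893,-.3255,.219]),RD,85,n=1)
E
```

```text
t 2.45 err mm [ 1.14141175 -0.03872966  3.97754182] rv [ 0.00215049  0.0031298  -0.00114957] rows 1
1.1, -0, 4, 0.002, 0.003, -0.001, 85,
```

Emit:
apply_moves(deltas=[1.1,0,5,0.002,0.003,-0.001,85,0,0,0,0,0,0,50,0,0,0,0,0,0,20,0,0,0,0,0,0,10,0,0,0,0,0,0,10,0,0,0,0,0,0,10,0,0,0,0,0,0,10])

```text
t: 3.15
tool_pos: [0.4901, -0.3263, 0.2221]
tcp_rot: [0.003, 0.607, 0.795, -0.0]
ft_force: [-0.4, -0.3, -0.8]
width: 0.221
```

```bash
python3 - <<'E'
from h import *
print(pose()[0])
snap('wrist','w2')
plan(np.array([.4893,-.3255,.219]),RD,85,n=1)
E
```

```text
{'t': 3.15, 'qpos': array([-7.18092138e-01,  2.16096701e-01,  1.52698546e+00, -3.19597191e-04,
        1.39324652e+00, -9.84823386e-01]), 'qd': array([-0.00033826,  0.00133589,  0.00073897, -0.00089393,  0.00213866,
        0.0007554 ]), 'joint_efforts': array([ 1.13619533e-01, -7.59292030e+01, -5.56800735e+01,  8.66501452e-02,
       -1.35609750e-01,  4.69977513e-04]), 'tool_pos': array([ 0.49005269, -0.32627889,  0.22210868]), 'tcp_rot': array([ 2.61585302e-03,  6.06779012e-01,  7.94866201e-01, -3.30758180e-04]), 'ft_force': array([-0.38231794, -0.33421287, -0.82648728]), 'wrist_torque': array([-0.02436205,  0.08721561,  0.01218017]), 'width': 0.220556393147292}
t 3.2 err mm [ 0.95235986 -0.53219214  3.08979706] rv [ 0.00263079  0.00448965 -0.00032455] rows 1
1, -0.5, 3.1, 0.003, 0.004, -0, 85,
```

View pics/w2.png

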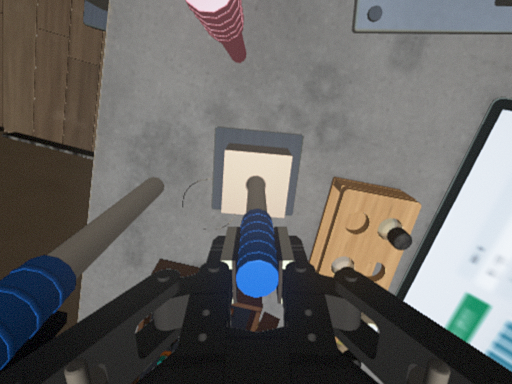

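Emit:
apply_moves(deltas=[0,0,-15,0,0,0,10,0,0,-20,0,0,0,10,0,0,-30,0,0,0,10,0,0,-40,0,0,0,10,0,0,-40,0,0,0,10,0,0,-35,0,0,0,10,0,0,0,0,0,0,10])

```text
t: 3.9
tool_pos: [0.4883, -0.3245, 0.4138]
tcp_rot: [0.002, 0.607, 0.795, -0.0]
ft_force: [1.2, -0.0, -1.2]
width: 0.215
```

```bash
python3 - <<'E'
from h import *
print(pose()[0]['ft_force'],pose()[0]['width'])
plan(M+WA*(.217+.05),RW,10,n=8)
E
```

```text
[ 1.16233746 -0.0027421  -1.23564583] 0.2150101341856496
t 3.9 err mm [179.19795763  12.12504988  39.94290306] rv [-0.52113968  0.00352609  0.00074102] rows 8
22.4, 1.5, 5, -0.065, 0, 0, 10,
22.4, 1.2, 5.1, -0.065, 0, 0, 10,
22.4, 0.9, 5.1, -0.065, 0.001, 0, 10,
22.4, 0.5, 5.2, -0.065, 0, 0, 10,
22.4, 0.2, 5.2, -0.065, 0.001, 0, 10,
22.4, -0.2, 5.3, -0.065, 0, 0, 10,
22.4, -0.5, 5.3, -0.066, 0.001, 0, 10,
22.4, -0.9, 5.2, -0.065, 0, 0.001, 10,
```

Emit:
apply_moves(deltas=[22.4,1.5,5,-0.065,0,0,10,22.4,1.2,5.1,-0.065,0,0,10,22.4,0.9,5.1,-0.065,0,0,10,22.4,0.5,5.2,-0.065,0,0,10,22.4,0.2,5.2,-0.065,0,0,10,22.4,-0.2,5.3,-0.065,0,0,10,22.4,-0.5,5.3,-0.065,0,0,10,0,0,0,0,0,0,10])

```text
t: 4.7
tool_pos: [0.4552, -0.1638, 0.3784]
tcp_rot: [0.144, 0.59, 0.773, 0.186]
ft_force: [0.5, -0.3, -1.9]
width: 0.218
```

```bash
python3 - <<'E'
from h import *
plan(M+WA*(.217+.05),RW,10,n=2)
E
```

```text
t 4.7 err mm [15.34662827 -0.79134754  5.30924926] rv [-0.04831784  0.00340026  0.00106228] rows 2
7.7, -0.4, 2.7, -0.024, 0.002, 0.001, 10,
7.6, -0.5, 2.6, -0.024, 0.001, 0, 10,
```

Emit:
apply_moves(deltas=[7.7,-0.4,1,-0.024,0.002,0.001,10,7.6,-0.5,1,-0.024,0.001,0,10,0,0,0,0,0,0,10])

```text
t: 5.0
tool_pos: [0.4509, -0.1482, 0.3766]
tcp_rot: [0.158, 0.586, 0.768, 0.206]
ft_force: [0.8, -0.5, -1.1]
width: 0.219
```

```bash
python3 - <<'E'
from h import *
plan(M+WA*(.217+.05),RW,10,n=1)
w=snap('wrist','w3');s=snap('scene','s3');t=snap('top','t3')
c=s['pixels'][160:330,90:320]; cv2.imwrite('pics/s3z.png',cv2.resize(c,None,fx=3.4,fy=3.4,interpolation=cv2.INTER_CUBIC))
c=t['pixels'][140:260,230:400]; cv2.imwrite('pics/t3z.png',cv2.resize(c,None,fx=4.6,fy=4.6,interpolation=cv2.INTER_CUBIC))
E
```

```text
t 5.0 err mm [-0.79692264 -0.12375906  3.77827592] rv [0.00187569 0.00049923 0.00062069] rows 1
-0.8, -0.1, 3.8, 0.002, 0, 0.001, 10,
```

View pics/w3.png

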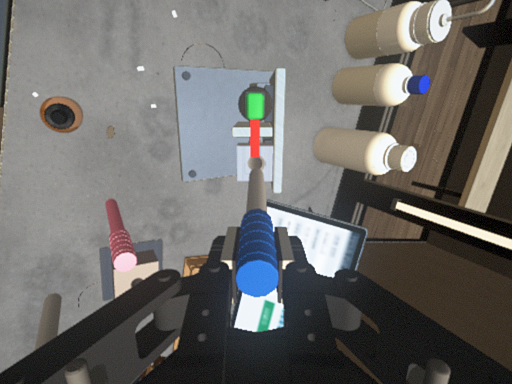

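View pics/s3z.png

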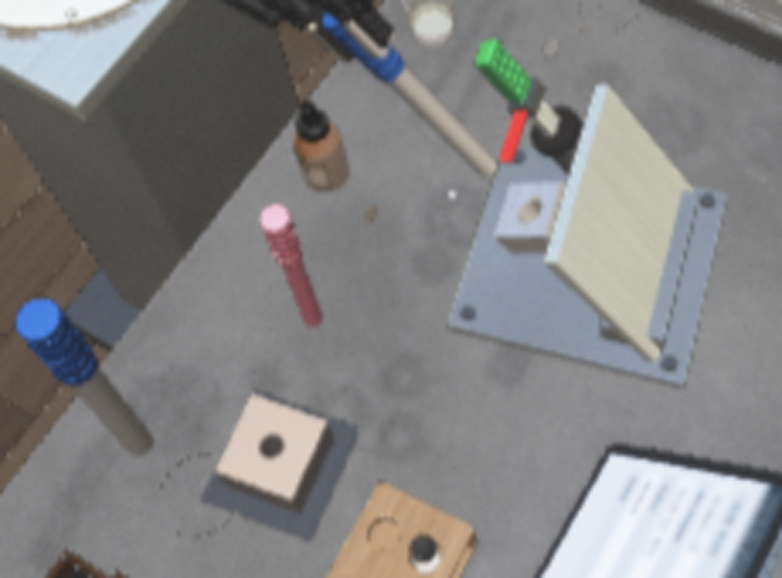

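View pics/t3z.png

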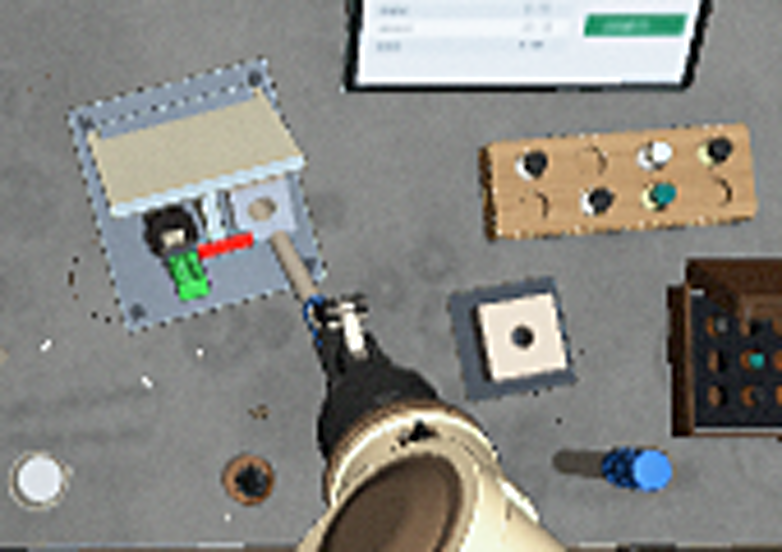

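```bash
python3 - <<'E'
from h import *
o,p,r=pose(); z=r.as_matrix()[:,2]
tip=p+.217*z; print('tip',tip,'in well',[ (tip-M)@v for v in (WX,WY,WA)])
for n,sx,sy,k in [('s3',90,160,3.4),('t3',230,140,4.6),('w3',0,0,1)]:
    d=load(n)
    for nm,q in [('tip',tip),('tip-10',tip-.010*z),('top',tip-.18*z),('M',M),('rim+x',M+.01225*WX),('rim-x',M-.01225*WX),('rim+y',M+.01225*WY),('rim-y',M-.01225*WY)]:
        u=np.array(proj(d,q)); print(n,nm,u,(u-[sx,sy]+.5)*k-.5)
d=load('w3')['pixels'][110:210,190:320]; cv2.imwrite('pics/w3z.png',cv2.resize(d,None,fx=6,fy=6,interpolation=cv2.INTER_CUBIC))
d=load('s3')['pixels'][170:240,210:270]; cv2.imwrite('pics/s3y.png',cv2.resize(d,None,fx=8,fy=8,interpolation=cv2.INTER_CUBIC))
E
```

```text
tip [ 0.55607499 -0.12055629  0.18881379] in well [np.float64(0.0004268457330546087), np.float64(-0.00026374242086676675), np.float64(0.05380947040372884)]
s3 tip [234.18272745 209.7357042 ] [491.42127332 170.30139427]
s3 tip-10 [231.93394892 207.46530499] [483.77542633 162.58203696]
s3 top [188.25859067 163.37003386] [335.27920827  12.65811513]
s3 M [245.64474571 221.32457415] [530.39213541 209.70355211]
s3 rim+x [249.86966742 221.15281869] [544.75686922 209.11958355]
s3 rim-x [241.47645671 221.49402732] [516.21995281 210.2796929 ]
s3 rim+y [246.9584255  216.94662521] [534.85864669 194.8185257 ]
s3 rim-y [244.31455666 225.7575416 ] [525.86949263 224.77564146]
t3 tip [290.01332194 190.88513654] [277.86128092 235.87162809]
t3 tip-10 [290.66069416 192.08274808] [280.83919314 241.38064116]
t3 top [303.23372444 215.34232829] [338.67513244 348.37471011]
t3 M [286.61633112 184.85837324] [262.23512313 208.14851693]
t3 rim+x [285.90214235 181.68295506] [258.94985482 193.5415933 ]
t3 rim-x [287.32511384 188.00975513] [265.49552365 222.64487361]
t3 rim+y [283.18559113 185.81061346] [246.45371918 212.52882189]
t3 rim-y [290.04537178 183.9066047 ] [278.00871018 203.77038163]
w3 tip [256.20460443 176.26628987] [256.20460443 176.26628987]
w3 tip-10 [256.20173375 178.85202468] [256.20173375 178.85202468]
w3 top [256.08642422 282.71579017] [256.08642422 282.71579017]
w3 M [255.8462922  164.52868101] [255.8462922  164.52868101]
w3 rim+x [265.76673373 164.52985912] [265.76673373 164.52985912]
w3 rim-x [245.92415374 164.5275027 ] [245.92415374 164.5275027 ]
w3 rim+y [255.84259339 154.72610859] [255.84259339 154.72610859]
w3 rim-y [255.84991369 174.12633944] [255.84991369 174.12633944]
```

View pics/w3z.png

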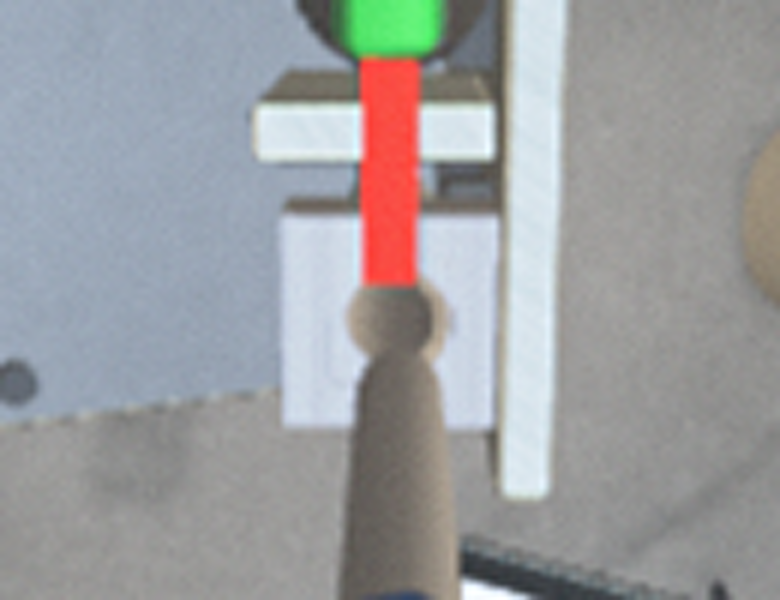

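View pics/s3y.png

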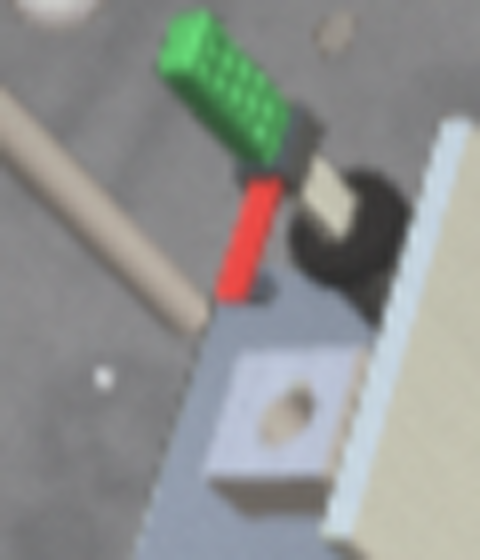

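Emit:
apply_moves(deltas=[-0.3,0,20,0.002,0,0,10,0,0,20,0,0,0,10,0,0,0,0,0,0,10])

```text
t: 5.45
tool_pos: [0.4718, -0.1453, 0.3416]
tcp_rot: [0.157, 0.586, 0.768, 0.204]
ft_force: [-0.4, 0.5, -1.6]
width: 0.22
```

```bash
python3 - <<'E'
from h import *
o,p,r=pose(); z=r.as_matrix()[:,2]
tip=p+.217*z; print('tip',tip,'in well',[ (tip-M)@v for v in (WX,WY,WA)])
w=snap('wrist','w4');s=snap('scene','s4');t=snap('top','t4')
a=cv2.resize(w['pixels'][110:210,190:320],None,fx=6,fy=6,interpolation=cv2.INTER_CUBIC); cv2.imwrite('pics/w4z.png',a)
d=s['pixels'][170:240,210:270]; e=t['pixels'][160:230,256:316]
cv2.imwrite('pics/st4.png',np.hstack([cv2.resize(q,(390,455),interpolation=cv2.INTER_CUBIC) for q in(d,e)]))
E
```

```text
tip [ 0.5761415  -0.11725055  0.1534484 ] in well [np.float64(0.0002617603315499201), np.float64(-0.00237018476917068), np.float64(0.013068351503464777)]
```

View pics/w4z.png

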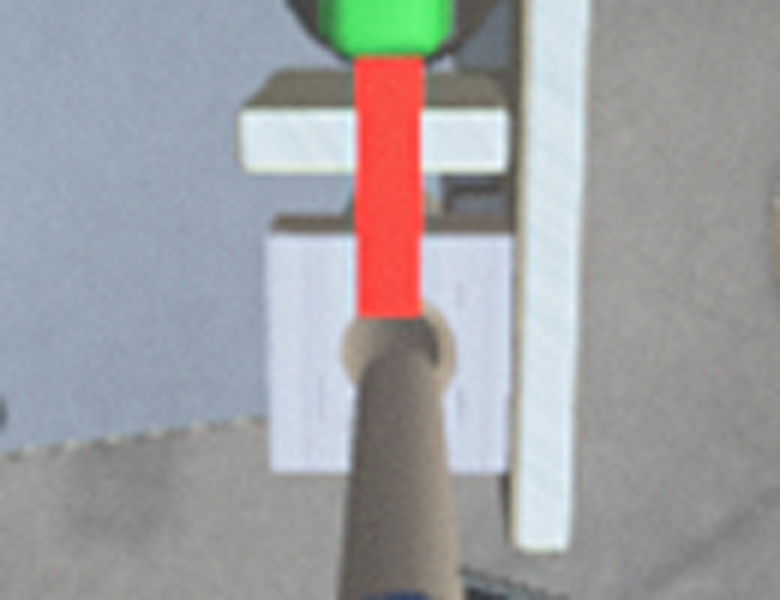

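View pics/st4.png

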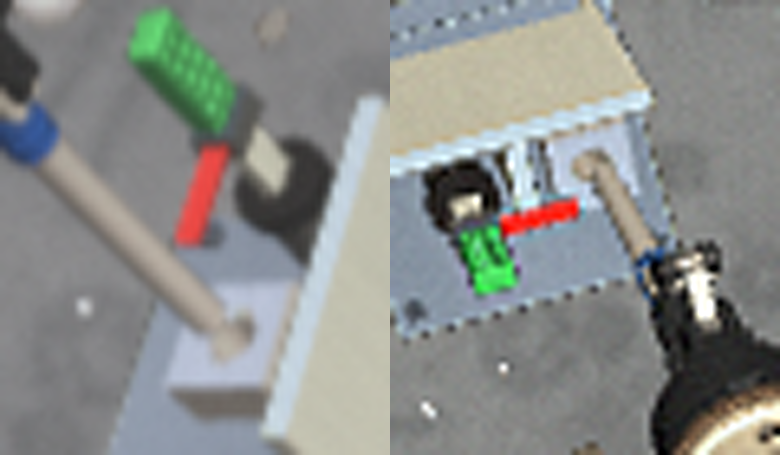

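Emit:
apply_moves(deltas=[2.5,-0.6,0,0,0,0,10,0,0,0,0,0,0,10])

```text
t: 5.8
tool_pos: [0.47, -0.1437, 0.3456]
tcp_rot: [0.16, 0.586, 0.768, 0.204]
ft_force: [0.3, -0.3, -1.4]
width: 0.217
```

```bash
cat >> h.py <<'E'
def tipstat(L=.217):
    o,p,r=pose(); z=r.as_matrix()[:,2]
    tip=p+L*z; f=o['ft_force']; print('t',o['t'],'well mm',[round(1e3*float((tip-M)@v),1) for v in (WX,WY,WA)],'F',[round(float(f@v),1) for v in (WX,WY,WA)],'rv',(r.inv()*Ro.from_matrix(RW)).as_rotvec().round(4),'w',o['width'])
E
python3 -c "
from h import *
tipstat()"
```

```text
t 5.8 well mm [1.9, -1.3, 17.2] F [-0.6, -0.4, -1.3] rv [0.0011 0.0064 0.0014] w 0.21745356096997948
```

Emit:
apply_moves(deltas=[0,-1.9,4,0.001,0.006,0.001,10,0,0,4,0,0,0,10])

```text
t: 6.0
tool_pos: [0.4722, -0.1433, 0.3386]
tcp_rot: [0.158, 0.586, 0.768, 0.206]
ft_force: [-0.3, -0.2, -1.1]
width: 0.214
```

```bash

python3 -c "
from h import *
tipstat();tipstat()"
```

```text
t 6.0 well mm [0.3, -0.5, 10.0] F [-0.8, -0.1, -0.7] rv [0.0013 0.0018 0.0009] w 0.21438624649109453
t 6.0 well mm [0.3, -0.5, 10.0] F [-0.8, -0.1, -0.7] rv [0.0013 0.0018 0.0009] w 0.21438624649109453
```

Good. Insert with short steps.

Emit:
apply_moves(deltas=[0,-0.4,10,0.001,0.002,0.001,10,0,0,8,0,0,0,10,0,0,6,0,0,0,10])

```text
t: 6.3
tool_pos: [0.4842, -0.1402, 0.3158]
tcp_rot: [0.157, 0.586, 0.768, 0.206]
ft_force: [0.3, 0.6, -2.0]
width: 0.215
```

```bash

python3 -c "
from h import *
tipstat()"
```

```text
t 6.3 well mm [-0.5, -0.2, -16.0] F [-0.6, 0.5, -2.0] rv [ 0.0002 -0.0001 -0.0007] w 0.21540427189933717
```

Tip is 16 mm inside with no side force. Continue.

Emit:
apply_moves(deltas=[0,0.2,10,0,0,0,10,0,0,10,0,0,0,10,0,0,10,0,0,0,10,0,0,8,0,0,0,10])

```text
t: 6.7
tool_pos: [0.5044, -0.1343, 0.2794]
tcp_rot: [0.156, 0.586, 0.768, 0.206]
ft_force: [0.0, 0.0, -2.1]
width: 0.22
```

```bash

python3 -c "
from h import *
tipstat()"
```

```text
t 6.7 well mm [-0.7, 0.3, -58.0] F [-1.0, 0.0, -1.9] rv [-0.0005 -0.001  -0.0007] w 0.22015442189701237
```

Emit:
apply_moves(deltas=[0,0.4,4,0,0,0,10,0,0,3,0,0,0,10])

```text
t: 6.9
tool_pos: [0.5087, -0.1329, 0.2719]
tcp_rot: [0.156, 0.586, 0.768, 0.206]
ft_force: [0.3, -0.4, -2.5]
width: 0.212
```

Emit:
apply_moves(deltas=[0,0,3,0,0,0,10])

```text
t: 7.0
tool_pos: [0.5103, -0.1325, 0.2692]
tcp_rot: [0.156, 0.586, 0.768, 0.206]
ft_force: [-0.4, -0.2, -1.6]
width: 0.217
```

Emit:
apply_moves(deltas=[0,0,3,0,0,0,10])

```text
t: 7.1
tool_pos: [0.5119, -0.1321, 0.2667]
tcp_rot: [0.156, 0.586, 0.768, 0.206]
ft_force: [0.3, 0.6, -2.4]
width: 0.213
```

```bash

python3 -c "
from h import *
tipstat()"
```

```text
t 7.1 well mm [-0.5, 0.6, -72.9] F [-0.9, 0.5, -2.3] rv [-0.0011 -0.0019 -0.0006] w 0.21336922168671224
```

Emit:
apply_moves(deltas=[-0.5,0.3,3,-0.001,-0.001,0,10])

```text
t: 7.2
tool_pos: [0.5138, -0.1322, 0.2642]
tcp_rot: [0.157, 0.586, 0.768, 0.206]
ft_force: [-1.5, 0.8, -2.3]
width: 0.216
```

Emit:
apply_moves(deltas=[0,0,3,0,0,0,10])

```text
t: 7.3
tool_pos: [0.5153, -0.1319, 0.2615]
tcp_rot: [0.157, 0.586, 0.768, 0.206]
ft_force: [-1.3, -0.5, -1.7]
width: 0.214
```

Emit:
apply_moves(deltas=[0,0,3,0,0,0,10])

```text
t: 7.4
tool_pos: [0.5168, -0.1315, 0.2587]
tcp_rot: [0.157, 0.586, 0.768, 0.206]
ft_force: [-0.9, -0.5, -2.0]
width: 0.215
```

```bash

python3 -c "
from h import *
tipstat()"
```

```text
t 7.4 well mm [0.1, -0.4, -82.3] F [-1.9, -0.2, -1.2] rv [ 0.0001 -0.0003 -0.0006] w 0.21538700798440644
```

Emit:
apply_moves(deltas=[0,0,3,0,0,0,10])

```text
t: 7.5
tool_pos: [0.5184, -0.1311, 0.256]
tcp_rot: [0.157, 0.586, 0.768, 0.206]
ft_force: [-1.5, 0.5, -2.3]
width: 0.216
```

Emit:
apply_moves(deltas=[0,0,3,0,0,0,10])

```text
t: 7.6
tool_pos: [0.5199, -0.1306, 0.2531]
tcp_rot: [0.157, 0.586, 0.768, 0.206]
ft_force: [-1.3, 0.0, -2.1]
width: 0.219
```

Emit:
apply_moves(deltas=[0,0,3,0,0,0,10])

```text
t: 7.7
tool_pos: [0.5215, -0.1302, 0.2503]
tcp_rot: [0.157, 0.586, 0.768, 0.206]
ft_force: [-0.7, 1.1, -1.8]
width: 0.217
```

```bash

python3 -c "
from h import *
tipstat()"
```

```text
t 7.7 well mm [0.1, -0.4, -92.0] F [-1.2, 1.2, -1.3] rv [ 0.0001 -0.0002 -0.0005] w 0.21729422775906992
```

Emit:
apply_moves(deltas=[0,0,2.5,0,0,0,10])

```text
t: 7.8
tool_pos: [0.5228, -0.1298, 0.2478]
tcp_rot: [0.157, 0.586, 0.768, 0.206]
ft_force: [-1.5, -0.5, -1.6]
width: 0.219
```

Emit:
apply_moves(deltas=[0,0,2.5,0,0,0,10])

```text
t: 7.9
tool_pos: [0.5241, -0.1295, 0.2457]
tcp_rot: [0.157, 0.586, 0.768, 0.206]
ft_force: [-28.3, -5.8, 36.1]
width: 0.218
```

```bash

python3 -c "
from h import *
tipstat()"
```

```text
t 7.9 well mm [0.2, -0.5, -97.3] F [-6.9, 1.8, 45.6] rv [ 0.0002 -0.     -0.0004] w 0.21845467533415514
```

Emit:
apply_moves(deltas=[0,0,-0.4,0,0,0,10])

```text
t: 8.0
tool_pos: [0.5239, -0.1296, 0.2461]
tcp_rot: [0.157, 0.586, 0.768, 0.206]
ft_force: [-3.0, 0.7, -2.4]
width: 0.216
```

Emit:
apply_moves(deltas=[0,0,0,0,0,0,22,0,0,0,0,0,0,30,0,0,0,0,0,0,45,0,0,0,0,0,0,60,0,0,0,0,0,0,60])

```text
t: 8.5
tool_pos: [0.5246, -0.1297, 0.2467]
tcp_rot: [0.158, 0.586, 0.768, 0.206]
ft_force: [0.9, 0.7, -0.0]
width: 0.706
```

```bash

python3 -c "
from h import *
tipstat()
snap('wrist','w5')"
```

```text
t 8.5 well mm [1.4, -1.0, -96.7] F [0.9, 0.5, -0.6] rv [ 0.0019  0.0011 -0.    ] w 0.7060850086701813
```

View pics/w5.png

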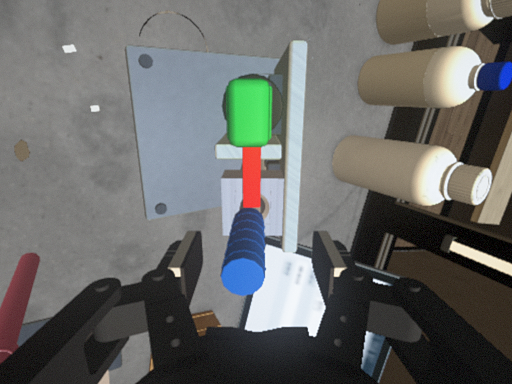

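Emit:
apply_moves(deltas=[0,-3,-15,0,0,0,70,0,0,-30,0,0,0,85,0,0,-30,0,0,0,85,0,0,-20,0,0,0,85,0,0,0,0,0,0,85])

```text
t: 9.05
tool_pos: [0.4744, -0.1429, 0.3296]
tcp_rot: [0.157, 0.586, 0.768, 0.206]
ft_force: [0.3, -0.1, -0.5]
width: 0.997
```

```bash

python3 - <<'E'
from h import *
tipstat()
w=snap('wrist','w6');s=snap('scene','s6');t=snap('top','t6')
d=s['pixels'][150:240,200:280]; e=t['pixels'][150:240,250:330]
cv2.imwrite('pics/st6.png',np.hstack([cv2.resize(q,(400,450),interpolation=cv2.INTER_CUBIC) for q in(d,e)]))
E
```

```text
t 9.05 well mm [-2.4, -0.2, 1.0] F [-0.1, -0.2, -0.6] rv [ 0.0006 -0.0001  0.0002] w 0.9967353478288595
```

View pics/w6.png

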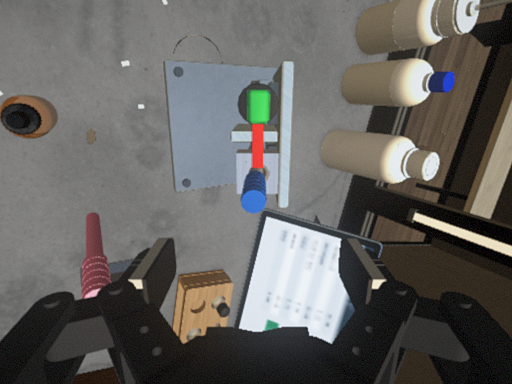

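View pics/st6.png

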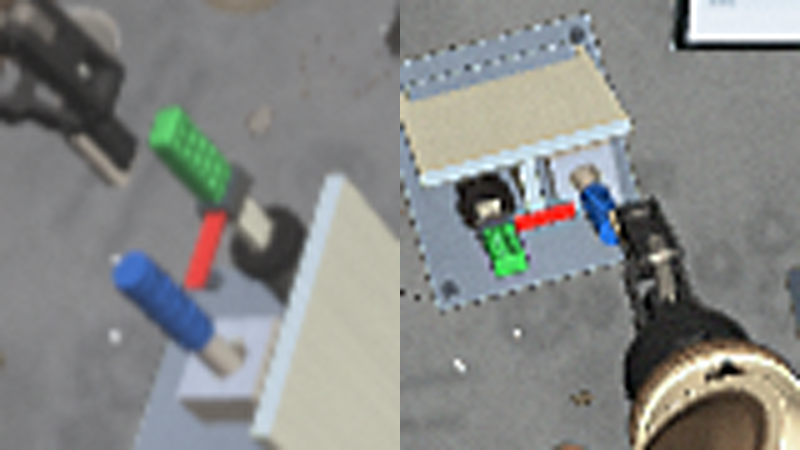

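```bash

python3 - <<'E'
from h import *
w=load('w6');s=load('s6');t=load('t6')
W=lambda P:[round(1e3*float((P-M)@v),1) for v in(WX,WY,WA)]
def onplane(d,u,v,h): 
    o,a=ray(d,u,v); return W(o+a*((M-o)@WA+h)/(a@WA))
# green & blue & red masks
def mask(d,lo,hi):
    h=cv2.cvtColor(d['pixels'],cv2.COLOR_BGR2HSV); return cv2.inRange(h,lo,hi)
for nm,d,box in [('w',w,(230,70,290,220)),('s',s,(200,150,280,240)),('t',t,(250,150,330,240))]:
    for c,lo,hi in [('green',(50,120,60),(75,255,255)),('red',(0,150,90),(8,255,255)),('blue',(100,130,60),(125,255,255))]:
        m=mask(d,lo,hi); z=np.zeros_like(m); x0,y0,x1,y1=box; z[y0:y1,x0:x1]=m[y0:y1,x0:x1]
        ys,xs=np.nonzero(z); print(nm,c,len(xs),xs.min(),xs.max(),ys.min(),ys.max())
S=lambda u,v:(s,200+(u+.5)/5-.5,150+(v+.5)/5-.5)
T=lambda u,v:(t,250+(u+.5)/5-.5,150+(v+.5)/5-.5)
print('rodtop w',onplane(w,254,199,82.7e-3),'scene',W(tri([S(130,268),(w,254,199)])[0]))
print('arm tip s+t',W(tri([S(200,289),T(174,211)])[0]), 'handle end',W(tri([S(167,118),(w,259,101)])[0]),onplane(w,259,101,.095))
for e in (.03,.035,.04,.045): print(e,np.array(proj(s,M+.016*WY+e*WA)),proj(s,M+.07*WY+(e+.056)*WA),proj(w,M+.016*WY+e*WA),proj(w,M+.059*WY+(e+.056)*WA),proj(w,M+.081*WY+(e+.056)*WA))
a=cv2.resize(w['pixels'][75:215,200:310],None,fx=5,fy=5,interpolation=cv2.INTER_CUBIC)[:600]; cv2.imwrite('pics/w6z.png',a)
E
```

```text
w green 727 247 269 90 123
w red 467 252 263 124 167
w blue 658 241 265 172 212
s green 119 230 245 172 189
s red 52 237 244 193 206
s blue 154 223 241 201 218
t green 60 267 274 195 204
t red 31 273 284 191 195
t blue 49 286 293 187 198
rodtop w [-4.1, 2.9, 82.7] scene [-5.2, 1.4, 81.4]
arm tip s+t [-4.0, 17.5, 35.4] handle end [-0.9, 75.1, 96.0] [-0.5, 75.6, 95.0]
0.03 [241.09335062 209.15004656] (np.float64(235.1275459231899), np.float64(177.19876668297997)) (np.float64(258.8043168829166), np.float64(166.69817019993042)) (np.float64(259.56970673388327), np.float64(125.4879426321016)) (np.float64(259.67130021844724), np.float64(92.48524176211143))
0.035 [240.02455474 208.0465686 ] (np.float64(234.02743946091707), np.float64(175.97454252777982)) (np.float64(258.8467940442775), np.float64(167.95703308180006)) (np.float64(259.64554854994174), np.float64(126.16369140792895)) (np.float64(259.75240618796886), np.float64(92.3442473057646))
0.04 [238.94847978 206.93557535] (np.float64(232.91976429518886), np.float64(174.74189574266933)) (np.float64(258.8908575052417), np.float64(169.2629079019932)) (np.float64(259.72521623222633), np.float64(126.87352856076478)) (np.float64(259.8377517395508), np.float64(92.19588276838348))
0.045 [237.86505112 205.81698978] (np.float64(231.80444204766445), np.float64(173.50073910640106)) (np.float64(258.9365978165863), np.float64(170.61847824408255)) (np.float64(259.8090067672152), np.float64(127.62010023305919)) (np.float64(259.9276782124577), np.float64(92.03955476646851))
```

View pics/w6z.png

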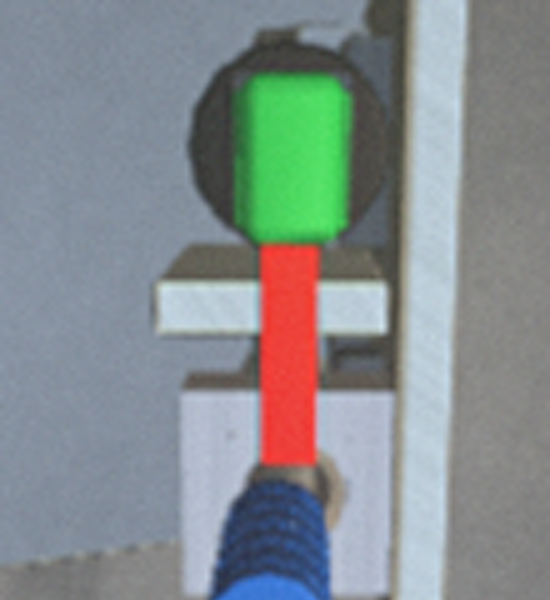

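```bash

python3 - <<'E'
from h import *
plan(M-.0009*WX+.07*WY+.2*WA,RW,85,n=3)
E
```

```text
t 9.2 err mm [69.73061964  2.74256702 15.20332811] rv [-0.00205989 -0.00336493 -0.00102297] rows 3
23.2, 0.9, 5.1, -0.001, -0.001, -0, 85,
23.3, 0.9, 5, -0.001, -0.001, -0.001, 85,
23.2, 1, 5, -0, -0.001, -0, 85,
```

Emit:
apply_moves(deltas=[23.2,0.9,5,-0.001,-0.001,0,85,23.3,0.9,5,-0.001,-0.001,0,85,23.2,1,5,0,-0.001,0,85,0,0,0,0,0,0,85])

```text
t: 9.6
tool_pos: [0.4662, -0.0698, 0.3089]
tcp_rot: [0.153, 0.588, 0.767, 0.206]
ft_force: [-0.2, 1.0, 0.3]
width: 0.995
```

```bash

python3 - <<'E'
from h import *
snap('wrist','w7')
plan(M-.0009*WX+.07*WY+.125*WA,RW,85,n=3)
E
```

```text
t 9.65 err mm [-1.78184857  2.3818625  69.55151542] rv [-0.00527432 -0.00469526 -0.00434622] rows 3
-0.6, 0.8, 23.2, -0.002, -0.002, -0.001, 85,
-0.5, 0.7, 23.2, -0.002, -0.001, -0.002, 85,
-0.6, 0.7, 23.2, -0.001, -0.002, -0.001, 85,
```

View pics/w7.png

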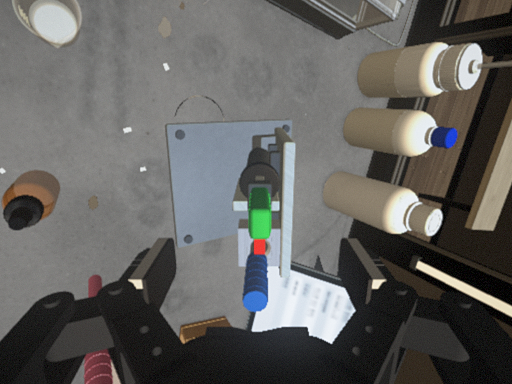

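Emit:
apply_moves(deltas=[-0.6,0.8,23.2,-0.002,-0.002,-0.001,85,-0.5,0.7,20,-0.002,-0.001,-0.002,85,-0.6,0.7,15,-0.001,-0.002,-0.001,85,0,0,0,0,0,0,85])

```text
t: 10.05
tool_pos: [0.4985, -0.0649, 0.2557]
tcp_rot: [0.156, 0.586, 0.768, 0.205]
ft_force: [-0.4, -0.2, -0.7]
width: 0.997
```

```bash

python3 - <<'E'
from h import *
snap('wrist','w8');print(pose()[0]['ft_force'])
plan(M-.0009*WX+.07*WY+.125*WA,RW,85,n=1)
E
```

```text
[ 8.93794166e-02  2.17892554e-04 -3.91198616e-01]
t 10.1 err mm [1.45807546 0.25978668 8.10282203] rv [-1.60043650e-03 -7.68582283e-05  1.78485816e-05] rows 1
1.5, 0.3, 8.1, -0.002, -0, 0, 85,
```

View pics/w8.png

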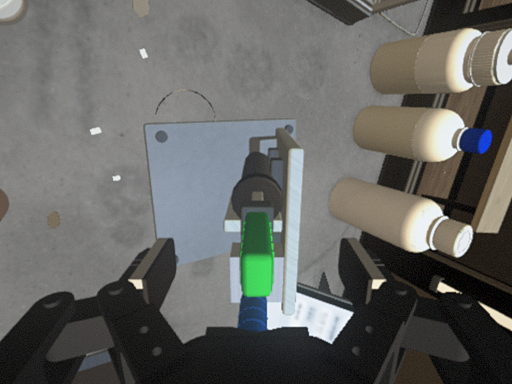

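Emit:
apply_moves(deltas=[1.5,0.3,7,-0.002,0,0,85,0,0,2,0,0,0,60,0,0,0,0,0,0,30])

```text
t: 10.4
tool_pos: [0.5029, -0.063, 0.2496]
tcp_rot: [0.158, 0.586, 0.768, 0.206]
ft_force: [0.4, -0.7, 0.3]
width: 0.684
```

```bash

python3 - <<'E'
from h import *
print(pose()[0]['ft_force'])
plan(M-.0009*WX+.07*WY+.125*WA,RW,25,n=1)
E
```

```text
[ 0.39236522 -0.70133565  0.26229889]
t 10.4 err mm [ 0.75896657 -0.45544131 -0.47299192] rv [ 0.00126908  0.00088618 -0.00032022] rows 1
0.8, -0.5, -0.5, 0.001, 0.001, -0, 25,
```

Emit:
apply_moves(deltas=[0.7,-0.4,-0.5,0.001,0.001,0,25,0,0,0,0,0,0,20,0,0,0,0,0,0,5,0,0,0,0,0,0,5,0,0,0,0,0,0,5])

```text
t: 10.9
tool_pos: [0.5012, -0.0629, 0.2501]
tcp_rot: [0.157, 0.586, 0.768, 0.205]
ft_force: [2.0, 0.5, -3.4]
width: 0.154
```

```bash

python3 - <<'E'
from h import *
tipstat(0)
E
```

```text
t 10.9 well mm [-1.6, 69.8, 125.7] F [0.1, -0.0, -4.0] rv [-0.001   0.0005 -0.0004] w 0.15429014299033664
```

Emit:
apply_moves(deltas=[0,0,3,0,0,0,5,0,0,3,0,0,0,5])

```text
t: 11.1
tool_pos: [0.504, -0.0622, 0.245]
tcp_rot: [0.157, 0.586, 0.768, 0.205]
ft_force: [-4.6, -1.9, 1.1]
width: 0.152
```

Emit:
apply_moves(deltas=[0,0,1.5,0,0,0,5])

```text
t: 11.2
tool_pos: [0.5049, -0.062, 0.2434]
tcp_rot: [0.157, 0.586, 0.768, 0.205]
ft_force: [-3.6, -1.7, -0.2]
width: 0.154
```

```bash

python3 - <<'E'
from h import *
tipstat(0)
E
```

```text
t 11.2 well mm [-1.6, 69.8, 118.1] F [-3.5, -0.7, 1.8] rv [-0.0009  0.0008 -0.0004] w 0.1542652201397908
```

Emit:
apply_moves(deltas=[0,0,1.2,0,0,0,5])

```text
t: 11.3
tool_pos: [0.5056, -0.0618, 0.2423]
tcp_rot: [0.157, 0.586, 0.768, 0.205]
ft_force: [-3.2, -0.5, 0.7]
width: 0.16
```

Emit:
apply_moves(deltas=[0,0,1.2,0,0,0,5])

```text
t: 11.4
tool_pos: [0.5062, -0.0616, 0.2411]
tcp_rot: [0.157, 0.586, 0.768, 0.205]
ft_force: [-3.7, -2.0, 0.9]
width: 0.156
```

Emit:
apply_moves(deltas=[0,0,1.2,0,0,0,5])

```text
t: 11.5
tool_pos: [0.5068, -0.0614, 0.24]
tcp_rot: [0.157, 0.586, 0.768, 0.205]
ft_force: [-3.8, -1.5, 0.7]
width: 0.158
```

Emit:
apply_moves(deltas=[0,0,1.2,0,0,0,5])

```text
t: 11.6
tool_pos: [0.5075, -0.0613, 0.2388]
tcp_rot: [0.157, 0.586, 0.768, 0.205]
ft_force: [-3.6, -2.1, 0.9]
width: 0.16
```

```bash

python3 - <<'E'
from h import *
tipstat(0)
E
```

```text
t 11.6 well mm [-1.6, 69.8, 112.8] F [-3.1, -1.1, 2.8] rv [-0.001   0.0007 -0.0003] w 0.16044709050727265
```

Emit:
apply_moves(deltas=[0,0,1,0,0,0,5])

```text
t: 11.7
tool_pos: [0.508, -0.0611, 0.2379]
tcp_rot: [0.157, 0.586, 0.768, 0.205]
ft_force: [-3.3, -2.2, 0.6]
width: 0.153
```

Emit:
apply_moves(deltas=[0,0,1,0,0,0,5])

```text
t: 11.8
tool_pos: [0.5086, -0.061, 0.2371]
tcp_rot: [0.157, 0.586, 0.768, 0.205]
ft_force: [-18.0, -2.9, 18.0]
width: 0.155
```

Emit:
apply_moves(deltas=[0,0,1,0,0,0,5])

```text
t: 11.9
tool_pos: [0.5087, -0.0609, 0.237]
tcp_rot: [0.157, 0.586, 0.768, 0.205]
ft_force: [-42.2, -6.1, 32.9]
width: 0.153
```

```bash

python3 - <<'E'
from h import *
tipstat(0)
E
```

```text
t 11.9 well mm [-1.4, 69.7, 110.5] F [-20.2, 5.2, 49.6] rv [-0.0012  0.0011  0.0007] w 0.1525122220150743
```

Emit:
apply_moves(deltas=[0,0,-2,0,0,0,5,0,0,-10,0,0,0,5,0,0,-12,0,0,0,5,0,0,-12,0,0,0,5,0,0,-10,0,0,0,5])

```text
t: 12.4
tool_pos: [0.4853, -0.0672, 0.2786]
tcp_rot: [0.157, 0.586, 0.768, 0.205]
ft_force: [1.5, -1.2, -3.5]
width: 0.154
```

```bash

python3 - <<'E'
from h import *
tipstat(0)
plan(M-.0014*WX+.0698*WY+.1683*WA,RW,5,n=2)
E
```

```text
t 12.4 well mm [-1.6, 69.9, 158.6] F [-0.8, -1.6, -3.6] rv [-0.0018  0.0005  0.0002] w 0.15410407169284915
t 12.4 err mm [-0.07332314  0.16282005 -9.65884776] rv [-0.00183119  0.0004853   0.00021312] rows 2
-0, 0.1, -4.8, -0.001, 0, 0, 5,
-0.1, 0.1, -4.9, -0.001, 0, 0, 5,
```

Emit:
apply_moves(deltas=[0,0.1,-4.5,-0.001,0,0,5,0,0.1,-3,0,0,0,5,0,0,-0.5,0,0,0,5])

```text
t: 12.7
tool_pos: [0.4804, -0.0685, 0.2873]
tcp_rot: [0.157, 0.586, 0.768, 0.205]
ft_force: [0.9, 1.0, -3.8]
width: 0.156
```

```bash

python3 - <<'E'
from h import *
tipstat(0)
plan(M-.0014*WX+.0698*WY+.1683*WA,RW,5,n=1)
s=snap('scene','s9');t=snap('top','t9');w=snap('wrist','w9')
d=s['pixels'][150:220,200:270]; e=t['pixels'][150:220,255:325]
cv2.imwrite('pics/st9.png',np.hstack([cv2.resize(q,(400,400),interpolation=cv2.INTER_CUBIC) for q in(d,e)]))
E
```

```text
t 12.7 well mm [-1.6, 70.0, 168.7] F [-0.9, 0.7, -3.9] rv [-0.0006  0.0012  0.0003] w 0.1563807877693734
t 12.7 err mm [-0.15475878  0.23356305  0.41409392] rv [-0.00056282  0.00115094  0.00031191] rows 1
-0.2, 0.2, 0.4, -0.001, 0.001, 0, 5,
```

View pics/st9.png

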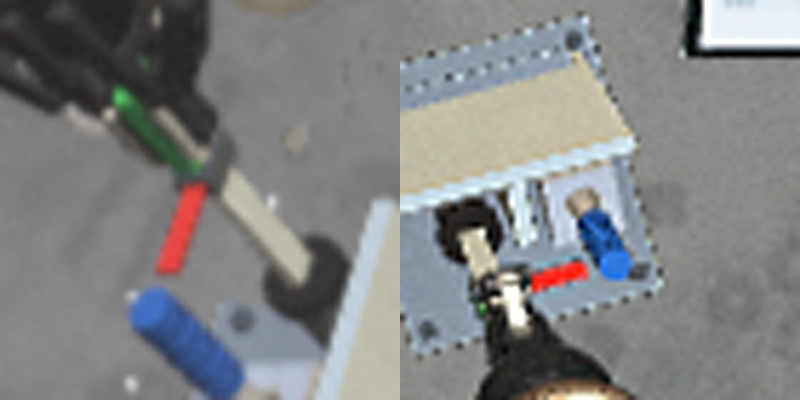

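View pics/w9.png

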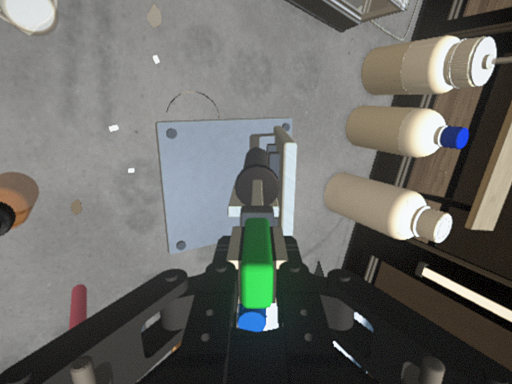

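```bash

python3 - <<'E'
from h import *
s=load('s9');t=load('t9');k=400/70
W=lambda P:[round(1e3*float((P-M)@v),1) for v in(WX,WY,WA)]
S=lambda u,v:(s,200+(u+.5)/k-.5,150+(v+.5)/k-.5)
T=lambda u,v:(t,255+(u-400+.5)/k-.5,150+(v+.5)/k-.5)
for n,a,b in [('rod top',(151,308),(614,266)),('arm end',(168,271),(586,271))]:
    x,e=tri([S(*a),T(*b)]);print(n,W(x),e)
for h in (.079,.0827,.087):
  for nm,P in [('rodtop',M-.0045*WX+h*WA),('arm end',M+.016*WY-.001*WX+h*WA)]:
    u=proj(s,P);v=proj(t,P);print(h,nm,(np.array(u)-[200,150]+.5)*k-.5,(np.array(v)-[255,150]+.5)*k-.5+[400,0])
d=s['pixels'][180:220,210:250]; cv2.imwrite('pics/s9y.png',cv2.resize(d,None,fx=14,fy=14,interpolation=cv2.INTER_CUBIC))
E
```

```text
rod top [-6.5, 0.5, 80.4] [np.float64(0.00047274183212245465), np.float64(0.0004727418321225609)]
arm end [-3.6, 17.1, 81.7] [np.float64(0.0009847001405169891), np.float64(0.0009847001405170722)]
0.079 rodtop [155.29256343 310.86218283] [613.12078876 261.08018041]
0.079 arm end [173.48393885 276.82039014] [584.91375626 263.21754351]
0.0827 rodtop [150.38007733 305.93400848] [614.53885028 263.70247552]
0.0827 arm end [168.6507286  271.83610768] [586.26015169 265.84934025]
0.087 rodtop [144.63864439 300.17424002] [616.19620263 266.7672699 ]
0.087 arm end [163.00215713 266.01097816] [587.83375791 268.92526554]
```

View pics/s9y.png

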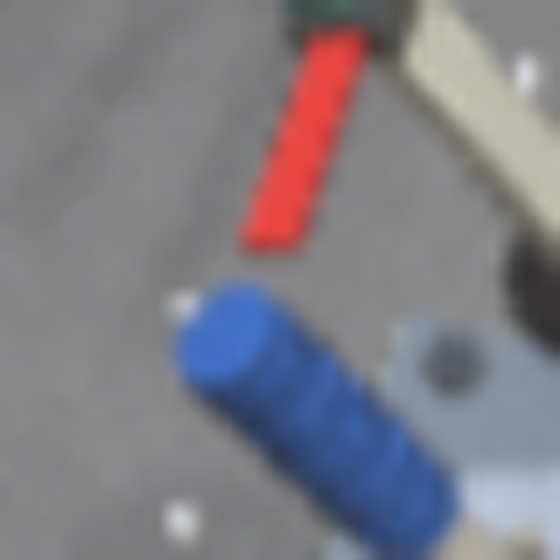

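Emit:
apply_moves(deltas=[0,0,0.7,0,0,0,5])

```text
t: 12.95
tool_pos: [0.481, -0.0683, 0.2864]
tcp_rot: [0.157, 0.586, 0.768, 0.205]
ft_force: [-4.5, -0.9, -0.2]
width: 0.151
```

```bash

python3 - <<'E'
from h import *
tipstat(0)
E
```

```text
t 12.95 well mm [-1.6, 69.9, 167.6] F [-4.1, 0.4, 2.1] rv [-0.0009  0.001   0.0005] w 0.15143672849908926
```

Emit:
apply_moves(deltas=[0,0,0,0,0,0,20,0,0,0,0,0,0,40,0,0,0,0,0,0,60,0,0,0,0,0,0,85,0,0,0,0,0,0,85])

```text
t: 13.45
tool_pos: [0.4817, -0.0681, 0.2865]
tcp_rot: [0.157, 0.586, 0.768, 0.205]
ft_force: [-0.1, 0.2, -0.3]
width: 0.894
```

```bash

python3 - <<'E'
from h import *
tipstat(0)
E
```

```text
t 13.45 well mm [-0.9, 70.0, 167.3] F [-0.1, 0.2, -0.2] rv [0.     0.0008 0.0012] w 0.8942009326454946
```

Now retreat along the axis.

Emit:
apply_moves(deltas=[0,0,-20,0,0,0,85,0,0,-30,0,0,0,85,0,0,-30,0,0,0,85,0,0,-30,0,0,0,85,0,0,0,0,0,0,85,0,0,0,0,0,0,85])

```text
t: 14.05
tool_pos: [0.4266, -0.0825, 0.3846]
tcp_rot: [0.157, 0.585, 0.768, 0.205]
ft_force: [-0.6, -0.1, -0.4]
width: 0.998
```

```bash

python3 - <<'E'
from h import *
tipstat(0)
s=snap('scene','s10');t=snap('top','t10');w=snap('wrist','w10')
d=s['pixels'][150:220,200:270]; e=t['pixels'][150:220,255:325]
cv2.imwrite('pics/st10.png',np.hstack([cv2.resize(q,(400,400),interpolation=cv2.INTER_CUBIC) for q in(d,e)]))
E
```

```text
t 14.05 well mm [-1.2, 70.6, 280.8] F [-0.7, 0.1, -0.0] rv [-0.0012  0.0001  0.0017] w 0.9980928852693539
```

View pics/st10.png

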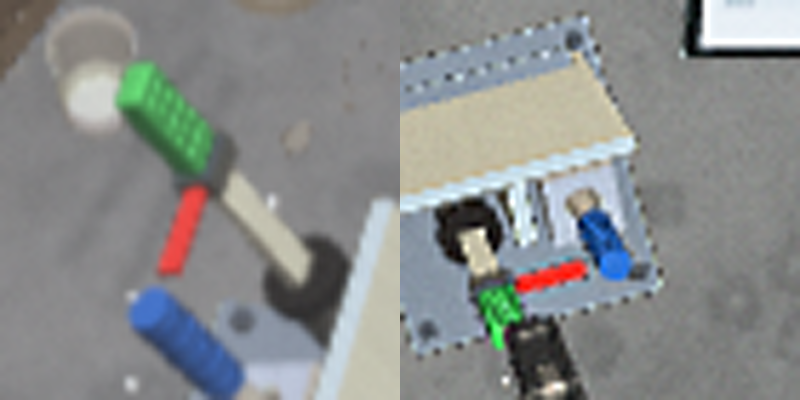

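View pics/w10.png

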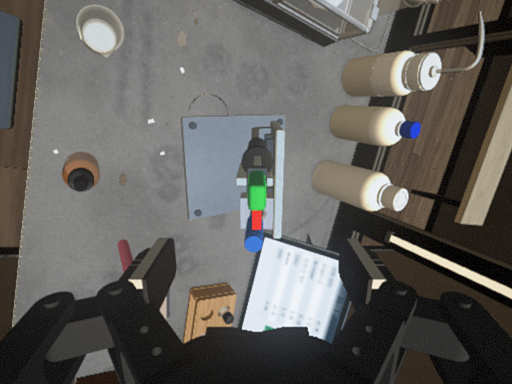

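View pics/s10.png

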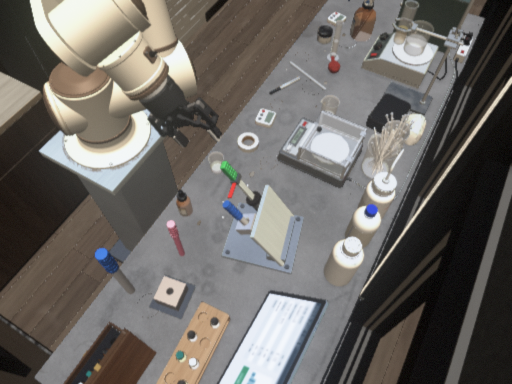

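```bash

python3 - <<'E'
from h import *
s=load('s10');w=load('w10')
c=w['pixels'][160:260,215:300]; a=cv2.resize(c,None,fx=6,fy=6,interpolation=cv2.INTER_CUBIC)
c=s['pixels'][170:220,205:255]; b=cv2.resize(c,(600,600),interpolation=cv2.INTER_CUBIC)
cv2.imwrite('pics/w10z.png',a);cv2.imwrite('pics/s10z.png',b)
E
```

```text
(no output)
```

View pics/w10z.png

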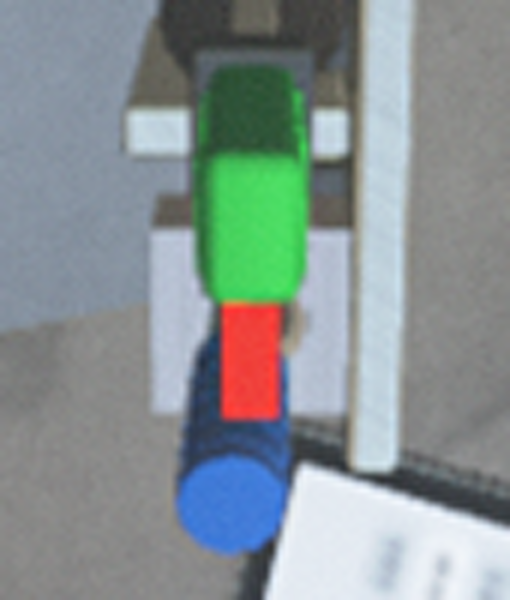

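View pics/s10z.png

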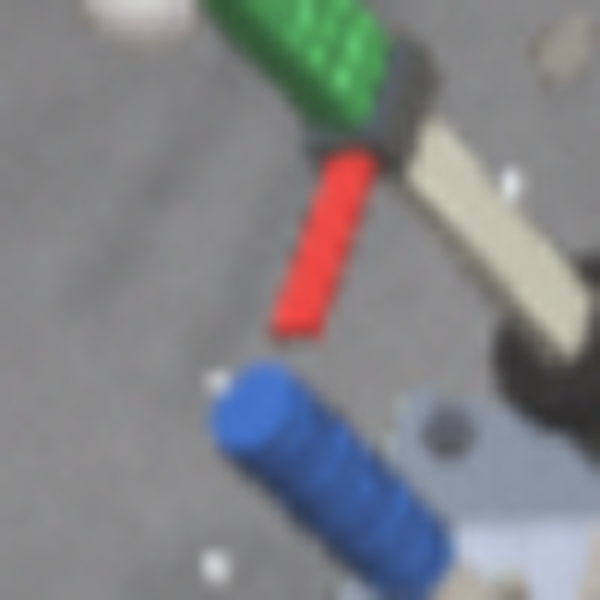

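```bash

python3 - <<'E'
from h import *
s=load('s10');w=load('w10');t=load('t10');k=400/70
W=lambda P:[round(1e3*float((P-M)@v),1) for v in(WX,WY,WA)]
S=lambda u,v:(s,205+(u+.5)/12-.5,170+(v+.5)/12-.5)
V=lambda u,v:(w,215+(u+.5)/6-.5,160+(v+.5)/6-.5)
T=lambda u,v:(t,255+(u-400+.5)/k-.5,150+(v+.5)/k-.5)
for n,a,b,c in [('rod top',(252,405),(232,503),(614,265)),('arm end',(299,326),(251,420),(586,269))]:
    for l in ([S(*a),V(*b)],[S(*a),T(*c)],[S(*a),V(*b),T(*c)]): x,e=tri(l);print(n,W(x),np.round(np.array(e)*1e3,1))
E
```

```text
rod top [-5.3, 0.4, 81.9] [0.8 0.8]
rod top [-5.9, 0.2, 81.8] [0.2 0.2]
rod top [-5.4, 0.4, 82.0] [0.7 0.9 0.2]
arm end [-1.1, 17.5, 82.1] [0.2 0.2]
arm end [-1.7, 17.1, 82.8] [1.1 1.1]
arm end [-1.6, 17.2, 82.6] [0.9 0.4 1.3]
```

Rod top (82.0 mm) and arm edge (82.6 mm) agree to within about 1 mm. I'm handing it in.

```bash
python3 -c "
from h import *
print(arm.job_done())"
```

```text
the job is handed in; nothing more can be done
None
```

The rod is standing on the floor of the well, and the rule's red arm is level with its top to about 1 mm, against the 4 mm allowed. The job is handed in at about 14 s of the 59 s; it reports no verdict, so this rests on my own checks.

- **Rod:** I took the smaller blue rod from its stand and lowered it slowly along the leaning bore. It met the floor about 97 mm below the mouth with a 46 N contact force. I backed off slightly before letting go, and it now leans about 0.03 rad within the bore's slack.
- **Rule:** I pushed it down to its lower stop as a reference. Then I pulled it up about 57 mm and released it.
- **Level check:** After backing off, triangulation from the three cameras put the rod top at 82.0 mm and the arm edge at 82.6 mm beyond the mouth. The force readings had given 82.7 mm and about 82 mm. The two methods put the small difference on opposite sides, but both are well inside the tolerance.
- **Bystanders:** I noticed no change to the dropper bottle, beaker, tape or timer in the last scene picture. I did not measure their positions. The gripper is clear of everything.

The wrist camera disagreed with the other two by about 2 mm sideways, which is within its stated calibration. Nothing else failed.

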